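# Gauge a jar in the bench caliper and record the reading

### The arm

A 6-joint arm with a two-finger parallel gripper is mounted at the origin on a cart in front of the work surface, level with it; the furniture and walls round the work are solid. World frame = base frame: x ahead of the robot, y to its left, z up, the work surface at z = 0. Lengths are in mm, angles in rad, forces in N, time in s.
With the tool pointing down it reaches from about 275 to 875 mm from the base axis. Payload 12.5 kg.
Tool frame: the origin (TCP) lies where the fingers leave the gripper's body, on its centre line; the fingertips stand 73 mm ahead of it and the grasp point (between the pads) lies 54 mm ahead of it; z points along the fingers, y is the line along which they close (so a half turn about z gives the same grasp; the last joint's range is limited). The gripper opens to 85 mm and grips with 20 to 120 N. Pads are 22 mm wide; open, the fingers measure 114 mm over their backs; the gripper's body (76 mm by 85 mm) begins 54 mm behind the grasp point. The pads swing forward as they close: fully open they stand 13 mm farther back than shut.
Start: joints at [1.262, 0.351, 1.652, -0, 1.139, -0.085], TCP at [122.034, 536.277, 303.89] pointing down, gripper open.
Joint ranges: [-2.75, 2.75], [-0.79, 2.1], [0.01, 2.65], [-1.57, 4.71], [0.07, 3.14], [-2.87, 2.87]. Speed limits (rad/s): [2.22, 2.22, 2.79, 3.14, 3.14, 3.14].

### API

Orientations are given as [roll, pitch, yaw] about the fixed x, y, z axes, in that order (R = Rz(yaw) Ry(pitch) Rx(roll)).
In Python, from workcell import ctrl, viewer gives the robot as it stands. The module is installed in compiled form; this text tells all that it offers.
- The arm moves only by the shell command python3 -m inch 'ROWS' [FORCE]. ROWS is JSON, a list that holds one entry, the list of rows, each a list of 7 numbers: the shift along the tool's x, y, z as a fraction of full scale, then the turn, a rotation vector about the tool's x, y, z as a fraction of full scale, then the opening, from 0 (shut) to 1 (fully open). In form: [[[x, y, z, rx, ry, rz, gripper], ...]]. A call has 1 to 10 rows; each row is the pose to reach, as a shift and turn from the pose commanded when the call began, along the tool's axes at that moment; what a row does not reach only later rows make up. Full scale, the value 1, is 0.25 m for a shift and 90 degrees for a turn. A row lasts 1/12 s, in which the tool goes at most 41.7 mm and 7.16 degrees, less where a joint would pass 70% of its speed; a pose out of reach is approached as far as the arm can. A call with a number of a shift or a turn outside -1 to 1 is refused whole. A call with a gripper value outside its range is refused whole. The fingers move at their own pace and stop on an object; FORCE is the grip in N (left out, the last holds). Time passes only in rows, so rows that repeat a pose let the fingers close. It gives the time, the measured TCP pose, the force, the opening and the grip force at its end, in the units of the state.
- ctrl.get_state(): the state, without advancing time (a new reading comes with each control period).
- viewer.grab_frame(name): name is "side" or "top" or "wrist"; returns a dict with "img" (420x560x3 uint8, red, green, blue), "range_z" (420x560 float32, mm along the optical axis (not along the pixel's ray), 0 where there is no reading), "intrinsics" (3x3 intrinsics, pixels), "D" ([k1, k2, p1, p2, k3] as OpenCV has them; the pictures are not rectified), "rvec" (rotation vector, rad) and "tvec" (3), from world to camera coordinates, as OpenCV has them. Camera axes: x right, y down, z forward; pixel columns grow to the right and rows downward; lengths in mm; the calibration is good to about 2 mm. A picture is of the moment at which its call begins.
- ctrl.job_done(): hands the job in; it is judged then, once.
The state is a dict: "clock": time; "qpos": joint angles; "qvel": joint speeds; "effort": joint torques, N m; "tcp_pos": TCP position; "tcp_rot": TCP orientation; "wrist_force": force on the tool from outside, world axes, zero at the start; "wrist_torque": the same for the moment, N m; "grip_width": opening from 0.0 (shut) to 1.0 (fully open); "grasp_force": force on a finger pad.
Only numpy, scipy, OpenCV 4.12 (cv2) and the standard library are available. Lean on these libraries where they do the work, as an engineer would, in place of code of your own. Each camera call takes 0.05 s, during which the arm holds its last target. There are 200 camera calls.

### The job

Slide the bench caliper's carriage shut by its blue tab until the jar stands hard against the fixed anvil and the sprung jaw face is pressed back about half its travel (about 5 N on the jar), gently and without bottoming the spring, and leave it clamped like that. Then push the spring-centred lever in front of the gauge well over to the right (the green-dot side), hold it there for a good second and a half, and let it spring back to the middle. Leave the jar standing, the lever's other side (red dot) unused and the things round about where they are.

Things in the scene. Friction and masses are not known exactly. Their poses are not given: they have to be found in the camera images.
- gauge: Bench caliper gauge, fixed on the worktop: aluminium base plate 12 mm thick, from x -65 to +60 and y -150 to +115 mm, under a clear splash guard. Origin on the worktop, z up; +x points away from its open front (the operator's side), +y is the closing direction of the slide (to the left seen from the front).
- guard_edge (a point): Middle of the roof's lower front edge (orange trim): gauge x -21, y -35, z 180 mm. Clear roof and back wall span gauge y -145 to +75; roof top z 192; wall face x +53, its two posts (y -137, +67) reach forward to x +44. Open to the front and the ends: reach the slide from the front under this edge, the tool leaning back to the operator by about 40 degrees.
- bed (a point): Point on the base plate's top on the line of the slide (gauge x 5, y 0, z 12 mm). On this line stands a fixed steel anvil plate 44 mm wide, 50 mm high, its face to the jar anywhere from gauge y +60 to +80 mm: it is set by hand and not measured, so feel for it.
- carriage: Steel carriage that slides only along the gauge's +y (100 mm in all). Origin on the base top under the middle of its blue tab; axes as the gauge. Block 34 mm wide, y -13 to +33, 22 mm high. It drags with about 9 N of friction and stays where it is left, even against its jaw spring; the jar's drag on the base adds about 1 N.
- jaw_front (a point): Point 50 mm ahead (+y) of the tab's middle: where the front of the carriage's sprung steel jaw face (28 mm wide, 17 to 59 mm above the worktop) is while unpressed; moves with the carriage, not with the spring. The face starts to give at 1.5 N, gives 0.8 N per mm and bottoms after 8 mm (7.9 N); the red rods behind it sink into the carriage.
- grip_tab (a point): Middle of the upright blue tab on the carriage, 68 mm above the worktop, 112 mm below the guard's roof. The tab is 20 (x) x 12 (y) mm and stands from 30 to 90 mm above the worktop. Push it on its -y side or pinch it across y. The carriage block under it is 34 mm high over the worktop and reaches 13 mm behind its middle.
- powder_jar: White screw-top jar with a red lid, 80 mm high, about 62 to 65 mm across, 0.11 to 0.23 kg, standing loose on the gauge's base between the jaw face and the anvil, clear of both. Origin under its centre.
- record_lever (a joint): Spring-centred lever on a grey pod in front of the gauge: 0 = upright at rest, positive = tipped to the gauge's -y (right seen from the front, green dot), negative = to +y (left, red dot); radians, stops at +-0.52. Spring 0.8 N m/rad, about 3.5 N at the knob for 0.4 rad. It returns to 0 by itself.
- lever_knob (a point): Centre of the lever's black ball knob, 26 mm across, 90 mm above the pivot; steel stalk 10 mm thick below it. The pivot axis runs along the gauge's x, at gauge x = -83, y = +45, z = 30 mm; so the knob is 120 mm above the worktop at rest. The pod below is 36 x 62 x 30 mm.
- amber_bottle: Bystander: amber bottle with black cap, 62 mm across, 126 mm high, behind the gauge. Origin under its centre.
- blue_cap_bottle: Bystander: bottle with blue cap, 56 mm across, 101 mm high, behind the gauge. Origin under its centre.
- adjustable_wrench: Bystander: steel adjustable wrench, 198 x 43 x 10 mm, lying behind and to the left of the gauge. Origin under its centre.
- beaker_1: Bystander: glass beaker, 72 mm across, 92 mm high, in front of the gauge. Origin under its centre.
There are look-alikes about, which are no part of the job. What is shaped like the powder_jar but turquoise is not meant.

How it is judged:
By the outcome, as a careful person would: the job done as asked, in the order asked, and still so for the second after the job is handed in, with the robot touching nothing.
It also fails if it takes over 54 s, if anything falls off the work surface, if the arm or the gripper's body presses on something with over 40 N, if the wrist force passes 120 N, or if a joint passes its speed limit or range.

## Working session

There is one attempt and no reset: what is moved stays moved. The work goes in short steps, Python scripts to look and compute and a shell command to move; the robot and the scene stay as the last step left them, time stands still between calls to the robot, and variables do not carry over. Pictures are saved under pics/ and viewed, at most 10 in all, crops included, and the job is handed in when it is done.

```bash
mkdir -p pics; cat > h.py <<'E'
import numpy as np,cv2,pickle
from workcell import ctrl,viewer
def grab(n):
    f=viewer.grab_frame(n); pickle.dump(f,open(f'pics/{n}.pkl','wb')); cv2.imwrite(f'pics/{n}.raw.png',f['img'][:,:,::-1]); return f
def load(n): return pickle.load(open(f'pics/{n}.pkl','rb'))
def px2w(f,u,v,z=None,h=None):
    # depth z given, or intersect plane world z=h
    K=np.array(f['intrinsics'],float);R=cv2.Rodrigues(np.array(f['rvec'],float))[0];t=np.array(f['tvec'],float).ravel()
    p=cv2.undistortPoints(np.array([[[u,v]]],float),K,np.array(f['D'],float))[0,0]; d=np.array([p[0],p[1],1.])
    c=-R.T@t; r=R.T@d
    if h is not None: return c+r*(h-c[2])/r[2]
    if z is None: z=f['range_z'][int(v),int(u)]
    return c+r*z
def w2px(f,P):
    return cv2.projectPoints(np.array(P,float).reshape(-1,1,3),np.array(f['rvec'],float),np.array(f['tvec'],float),np.array(f['intrinsics'],float),np.array(f['D'],float))[0].reshape(-1,2)
E
python3 - <<'E'
from h import *
a=grab('side');b=grab('top')
cv2.imwrite('pics/a1.png',a['img'][:,:,::-1]);cv2.imwrite('pics/b1.png',b['img'][:,:,::-1])
for f in(a,b):
    R=cv2.Rodrigues(f['rvec'])[0];print(-R.T@np.ravel(f['tvec']),R[2])
print(ctrl.get_state())
E
```

```text
[-305.85321849 -425.49569637 1155.82708623] [ 0.62456037  0.16707035 -0.76289701]
[ -24.28635658   49.95801394 1041.06595988] [ 0.50168406 -0.2281732  -0.83441602]
{'clock': 0.1, 'qpos': array([ 1.26240335e+00,  3.51176362e-01,  1.65233246e+00,  8.47936984e-06,
        1.13914677e+00, -8.46201780e-02]), 'qvel': array([-1.30329024e-03, -3.38863016e-03, -1.40132490e-03,  6.00370822e-06,
        7.81811891e-04, -4.15916011e-04]), 'effort': array([-5.05077060e-04, -5.06831217e+01, -2.91873407e+01, -1.44604105e-04,
        2.75970364e-03,  3.00687338e-05]), 'tcp_pos': array([121.96786554, 536.08007269, 303.42601329]), 'tcp_rot': array([-3.14053417e+00, -9.75091292e-05,  2.91781625e+00]), 'wrist_force': array([ 0.24294974, -0.38929565, -0.03773587]), 'wrist_torque': array([0.03250407, 0.0261524 , 0.04580592]), 'grasp_force': 0.0, 'grip_width': 1.0022644321786323}
```

View pics/a1.png

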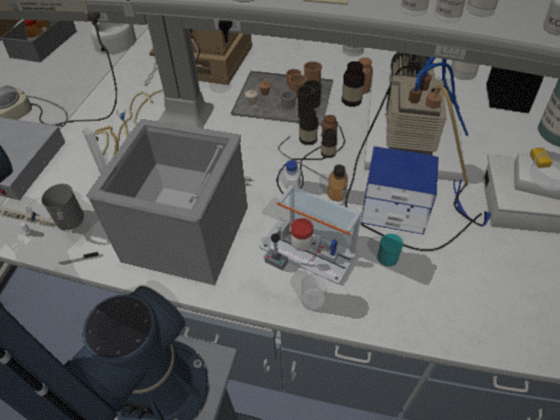

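View pics/b1.png

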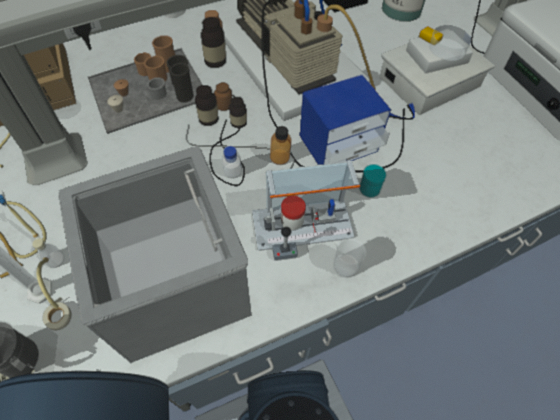

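The side view shows the gauge at about (315,235), with the red-lidded jar at (302,232), the blue tab at (333,246) and the lever at (276,243). The top view has the jar at (293,207), tab at (331,208) and knob at (286,231). Only the turquoise jar, at side (390,249) and top (372,180), could be taken for the target jar, and it is excluded. Other blue things are the blue box and the blue-cap bottle. Next is a close crop.

```bash
python3 - <<'E'
from h import *
b=load('top');a=load('side')
c=cv2.resize(b['img'][150:290,235:395,::-1],None,fx=5,fy=5,interpolation=cv2.INTER_CUBIC)
c=cv2.resize(c,(686,600));cv2.imwrite('pics/c1.png',c)
c=cv2.resize(a['img'][180:315,250:410,::-1],(711,600),interpolation=cv2.INTER_CUBIC);cv2.imwrite('pics/c2.png',c)
E
```

```text
(no output)
```

View pics/c1.png

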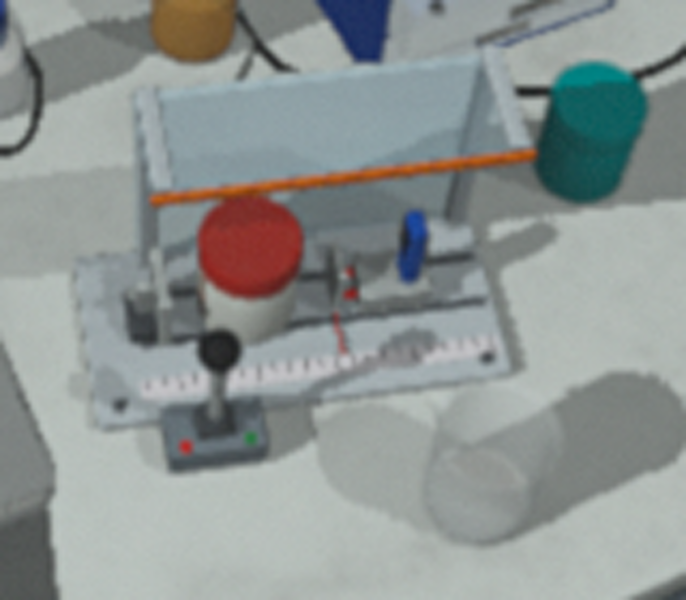

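View pics/c2.png

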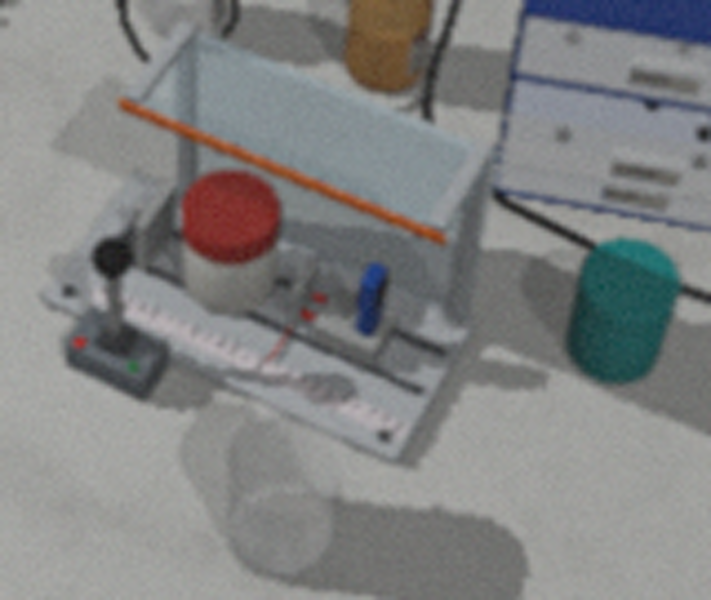

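```bash
cat > fit.py <<'E'
from h import *
from scipy.optimize import least_squares
fs={'c1':load('top'),'c2':load('side')}
def full(c,u,v): return (235+u*160/686,150+v*140/600) if c=='c1' else (250+u*.225,180+v*.225)
obs=[('c1',152,199,(-21,75,182)),('c1',535,155,(-21,-145,182)),('c1',219,351,(-83,45,120)),('c1',96,416,(-65,115,12)),('c1',518,368,(-65,-150,12)),
('c2',122,103,(-21,75,182)),('c2',443,240,(-21,-145,182)),('c2',113,258,(-83,45,120)),('c2',45,294,(-65,115,12)),('c2',402,453,(-65,-150,12)),
('c1',415,216,'tab'),('c2',376,268,'tab'),('c1',250,240,'jar'),('c2',231,210,'jar')]
def T(p,X): c,s=np.cos(p[2]),np.sin(p[2]);return np.array([p[0]+c*X[0]-s*X[1],p[1]+s*X[0]+c*X[1],X[2]])
def res(p):
    r=[]
    for c,u,v,X in obs:
        if X=='tab':X=(5,p[3],90)
        if X=='jar':X=(p[4],p[5],92)
        r.append(w2px(fs[c],T(p,X))[0]-full(c,u,v))
    return np.ravel(r)
if __name__=='__main__':
    g=px2w(fs['c1'],*full('c1',300,300),h=12);print('init',g)
    s=least_squares(res,[g[0],g[1],0,-80,5,20],x_scale=[10,10,.1,10,10,10],loss='soft_l1');p=s.x
    print(p.round(3));print(res(p).reshape(-1,2).round(1).tolist())
    np.save('p.npy',p)
    for n,X in dict(tab=(5,p[3],68),knob=(-83,45,120),edge=(-21,-35,180),jar=(p[4],p[5],0)).items():print(n,T(p,X).round(1))
    for c,u,v in(('c1',480,500),('c2',280,530)):print('beaker base',px2w(fs[c],*full(c,u,v),h=0))
    for c,u,v in(('c1',415,216),('c2',376,268)):print('tabtop',px2w(fs[c],*full(c,u,v),h=90))
E
python3 fit.py
```

```text
init [ 496.92632633 -282.86125335   12.        ]
[ 5.02886e+02 -2.59953e+02 -2.74000e-01 -9.21810e+01  1.54800e+00
  1.06100e+01]
[[0.1, -0.1], [0.2, -0.5], [0.4, -1.9], [0.7, 0.4], [-0.7, -1.1], [-0.8, 0.4], [0.3, 0.7], [-0.1, -0.7], [-0.7, -0.4], [-0.8, 0.8], [0.4, -0.3], [-0.7, 0.5], [0.6, -0.5], [-1.0, -0.1]]
tab [ 482.7 -350.    68. ]
knob [ 435.2 -194.2  120. ]
edge [ 473.2 -288.   180. ]
jar [ 507.2 -250.2    0. ]
beaker base [ 330.35854688 -324.40674763    0.        ]
beaker base [ 337.60692383 -323.74763988    0.        ]
tabtop [ 482.40099488 -348.80807875   90.        ]
tabtop [ 484.76771036 -351.79733621   90.        ]
```

```bash
cat > go.py <<'E'
import sys
from h import *
from scipy.spatial.transform import Rotation as Ro
p=np.load('p.npy');G=Ro.from_euler('z',p[2]).as_matrix();o=np.array([p[0],p[1],0])
def g2w(X): return o+G@np.array(X,float)
def w2g(X): return G.T@(np.array(X,float)-o)
def lean(deg):
    a=np.radians(deg);z=np.array([np.sin(a),0,-np.cos(a)]);y=np.array([0,1.,0]);return G@np.c_[np.cross(y,z),y,z]
def rel(tw,Rt=None):
    s=ctrl.get_state();R=Ro.from_euler('xyz',s['tcp_rot']).as_matrix()
    d=R.T@(np.array(tw)-s['tcp_pos'])/250
    r=Ro.from_matrix(R.T@Rt).as_rotvec()/(np.pi/2) if Rt is not None else np.zeros(3)
    print('rel',d.round(4),r.round(4))
def st():
    s=ctrl.get_state();R=Ro.from_euler('xyz',s['tcp_rot']).as_matrix()
    print('t',round(s['clock'],2),'q',np.round(s['qpos'],2),'tcp g',w2g(s['tcp_pos']).round(1),'Fg',(G.T@s['wrist_force']).round(2),'z g',(G.T@R[:,2]).round(3),'y g',(G.T@R[:,1]).round(3),'grip',round(s['grip_width'],2))
E
python3 - <<'E'
from go import *
f=load('top')
for u,v in((65,190),(220,155),(245,270),(150,330),(150,250)):print(u,v,px2w(f,u,v).round())
rel((400,180,340),None); print(g2w((-143.5,-128,214.5)))
E
```

```text
65 190 [612. 239. 312.]
220 155 [ 818. -150.    1.]
245 270 [308. -43. 281.]
150 330 [313. 172. 164.]
150 250 [493. 122. 161.]
rel [-1.4005 -1.1422 -0.1452] [0. 0. 0.]
[ 330.09003857 -344.32085449  214.5       ]
```

The fit holds: residuals are under 1 px except for the knob at 1.9 px. The grey box is solid up to about z = 312, so I'll travel over it at a TCP height of about 480.

```bash
python3 -m inch '[[[0,0,-0.72,0,0,0,0],[0,0,-0.72,0,0,0,0],[0,0,-0.72,0,0,0,0],[0,0,-0.72,0,0,0,0],[-0.8,-0.4,-0.72,0,0,0,0],[-0.8,-0.4,-0.72,0,0,0,0],[-0.8,-0.4,-0.72,0,0,0,0],[-0.8,-0.4,-0.72,0,0,0,0],[-0.8,-0.4,-0.72,0,0,0,0],[-0.8,-0.4,-0.72,0,0,0,0]]]'; python3 -c "
from go import *
st();rel((400,170,480));rel((400,-60,480));print(ctrl.get_state()['tcp_pos'])"
```

```text
clock: 0.93
tcp_pos: [297.5, 391.7, 484.1]
tcp_rot: [-3.141, 0.001, 2.915]
wrist_force: [-0.0, 0.6, -0.4]
grip_width: 0.001
grasp_force: 0.0
t 0.93 q [ 0.83  0.11  1.52 -0.    1.51 -0.52] tcp g [-374.1  571.7  484.1] Fg [-0.2   0.56 -0.37] z g [ 0.001 -0.    -1.   ] y g [-0.048  0.999 -0.   ] grip 0.0
rel [-0.5983 -0.7721  0.0172] [0. 0. 0.]
rel [-0.8047 -1.6687  0.0179] [0. 0. 0.]
[297.53967658 391.66814915 484.06495561]
```

```bash
python3 -m inch '[[[-0.6,-0.77,0,0,0,0,0],[-0.6,-0.77,0,0,0,0,0],[-0.6,-0.77,0,0,0,0,0],[-0.6,-0.77,0,0,0,0,0],[-0.6,-0.77,0,0,0,0,0],[-0.6,-1,0,0,0,0,0],[-0.6,-1,0,0,0,0,0],[-0.6,-1,0,0,0,0,0]]]'; python3 -c "
from go import *
st();rel((400,-110,460),lean(20));rel((340,-300,400),lean(40))"
```

```text
clock: 1.6
tcp_pos: [385.6, 112.8, 483.8]
tcp_rot: [-3.14, 0.0, 2.913]
wrist_force: [-0.1, 0.2, -0.2]
grip_width: 0.004
grasp_force: 0.0
t 1.6 q [ 0.17 -0.07  1.71 -0.    1.51 -1.17] tcp g [-213.8  327.1  483.8] Fg [-0.17  0.2  -0.19] z g [ 0.    -0.001 -1.   ] y g [-0.046  0.999 -0.002] grip 0.0
rel [-0.2578 -0.8549  0.0964] [ 0.0042 -0.2221  0.0291]
rel [-0.1959 -1.6491  0.3376] [ 0.0093 -0.4442  0.0284]
```

```bash
python3 -m inch '[[[-0.24,-0.86,0.1,0,-0.22,0.03,0],[-0.24,-0.86,0.1,0,-0.22,0.03,0],[-0.24,-0.86,0.1,0,-0.22,0.03,0],[-0.24,-0.86,0.1,0,-0.22,0.03,0],[-0.24,-0.86,0.1,0,-0.22,0.03,0],[-0.24,-1,0.1,0,-0.33,0.03,0],[-0.24,-1,0.1,0,-0.33,0.03,0],[-0.24,-1,0.1,0,-0.33,0.03,0]]]'; python3 -c "
from go import *
st();rel(g2w((-170,-128,280)),lean(43));rel(g2w((-143.5,-128,214.5)),lean(43))"
```

```text
clock: 2.27
tcp_pos: [387.5, -141.9, 458.1]
tcp_rot: [3.128, 0.519, 2.861]
wrist_force: [-0.4, 0.2, 0.4]
grip_width: 0.005
grasp_force: 0.0
t 2.27 q [-0.53 -0.23  1.96  0.17  0.92 -1.89] tcp g [-143.    82.4  458.1] Fg [-0.43  0.13  0.38] z g [ 0.496  0.011 -0.868] y g [-0.     1.     0.012] grip 0.0
rel [ 0.4425 -0.85    0.5558] [ 0.0064 -0.1471 -0.0043]
rel [ 0.4805 -0.8532  0.8358] [ 0.0064 -0.1471 -0.0043]
```

```bash
python3 -m inch '[[[0.4,-0.85,0.3,0,-0.15,0,0],[0.44,-0.85,0.4,0,-0.15,0,0],[0.44,-0.85,0.5,0,-0.15,0,0],[0.44,-0.85,0.55,0,-0.15,0,0],[0.44,-0.85,0.55,0,-0.15,0,0],[0.44,-0.85,0.55,0,-0.15,0,0],[0.44,-0.85,0.55,0,-0.15,0,0],[0.48,-0.85,0.83,0,-0.15,0,0],[0.48,-0.85,0.83,0,-0.15,0,0],[0.48,-0.85,0.83,0,-0.15,0,0]]]'; python3 -c "
from go import *
st();rel(g2w((-37.4,-128,108.4)),lean(43))
f=grab('wrist');cv2.imwrite('pics/w1.png',f['img'][:,:,::-1])
print(w2px(f,[g2w(X) for X in ((5,p[3],90),(-21,-145,182),(-21,75,182),(-83,45,120),(-65,-150,12))]).round())"
```

```text
clock: 3.1
tcp_pos: [374.9, -301.9, 315.3]
tcp_rot: [3.124, 0.7, 2.836]
wrist_force: [-0.2, -0.1, -0.6]
grip_width: -0.001
grasp_force: 0.0
t 3.1 q [-0.93  0.06  2.11  0.86  0.55 -2.86] tcp g [-111.9  -75.   315.3] Fg [-0.14 -0.15 -0.65] z g [ 0.644 -0.003 -0.765] y g [0.02  1.    0.013] grip -0.0
rel [ 0.3003 -0.2169  0.8257] [-0.0022 -0.0321 -0.0151]
[[262. 139.]
 [193. 196.]
 [467. 190.]
 [438.  73.]
 [201.  33.]]
```

View pics/w1.png

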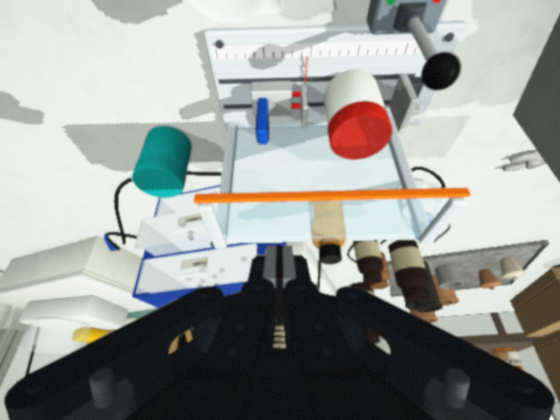

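The wrist view confirms the fit. Tab top is seen at (262,140) against (262,139) predicted, knob at (440,70) against (438,73), and the trim ends agree within 5 px. J6 is at its limit, so I'll use the half-turned grasp.

```bash
for i in 1; do python3 -m inch '[[[0,0,0,0,0,0.08,0],[0,0,0,0,0,0.16,0],[0,0,0,0,0,0.24,0],[0,0,0,0,0,0.32,0],[0,0,0,0,0,0.4,0],[0,0,0,0,0,0.48,0],[0,0,0,0,0,0.56,0],[0,0,0,0,0,0.64,0],[0,0,0,0,0,0.72,0],[0,0,0,0,0,0.75,0]]]' >/dev/null; python3 -m inch '[[[0,0,0,0,0,0.08,0],[0,0,0,0,0,0.16,0],[0,0,0,0,0,0.24,0],[0,0,0,0,0,0.32,0],[0,0,0,0,0,0.4,0],[0,0,0,0,0,0.48,0],[0,0,0,0,0,0.56,0],[0,0,0,0,0,0.64,0],[0,0,0,0,0,0.72,0],[0,0,0,0,0,0.75,0]]]'; done; python3 -c "
from go import *
L=lean(43);L[:,:2]*=-1
st();rel(g2w((-143.5,-128,214.5)),L)"
```

```text
clock: 4.82
tcp_pos: [373.9, -301.5, 316.7]
tcp_rot: [2.615, -0.487, 0.614]
wrist_force: [-0.7, -0.6, 0.5]
grip_width: -0.002
grasp_force: 0.0
t 4.82 q [-0.94  0.06  2.11  0.86  0.55 -0.5 ] tcp g [-112.9  -74.9  316.7] Fg [-0.53 -0.77  0.48] z g [ 0.645 -0.004 -0.764] y g [ 0.522 -0.728  0.445] grip -0.0
rel [-0.4051 -0.0909  0.234 ] [-0.0096  0.0305  0.4808]
```

```bash
python3 -m inch '[[[0,0,0,0,0,0.08,0],[0,0,0,0,0,0.16,0],[0,0,0,0,0,0.24,0],[-0.2,-0.05,0.1,0,0.01,0.32,0],[-0.4,-0.09,0.23,-0.01,0.03,0.4,0],[-0.4,-0.09,0.23,-0.01,0.03,0.48,0],[-0.4,-0.09,0.23,-0.01,0.03,0.48,0],[-0.4,-0.09,0.23,-0.01,0.03,0.48,0],[-0.4,-0.09,0.23,-0.01,0.03,0.48,0]]]'; python3 -c "
from go import *
L=lean(43);L[:,:2]*=-1
st();rel(g2w((-37.4,-128,108.4)),L);rel(g2w((-87,-128,158.4)),L)"
```

```text
clock: 5.57
tcp_pos: [330.7, -345.2, 216.9]
tcp_rot: [3.13, -0.751, -0.26]
wrist_force: [-0.1, -0.4, -0.3]
grip_width: 0.001
grasp_force: 0.0
t 5.57 q [-1.11  0.27  2.21  1.4   0.54 -0.49] tcp g [-142.7 -128.6  216.9] Fg [-0.03 -0.39 -0.28] z g [ 0.682 -0.002 -0.731] y g [ 0.007 -1.     0.008] grip 0.0
rel [ 0.0117 -0.0034  0.6047] [ 0.001  -0.0004  0.0068]
rel [ 0.0032 -0.0031  0.3231] [ 0.001  -0.0004  0.0068]
```

```bash
python3 -m inch '[[[0,0,0.1,0,0,0,0],[0,0,0.2,0,0,0,0],[0,0,0.3,0,0,0,0],[0,0,0.4,0,0,0,0],[0,0,0.5,0,0,0,0],[0.01,0,0.56,0,0,0,0],[0.01,0,0.6,0,0,0,0],[0.01,0,0.6,0,0,0,0]]]'; python3 -c "
from go import *
st();f=grab('wrist');b=grab('top');
cv2.imwrite('pics/w2.png',np.vstack([cv2.resize(f['img'],(480,360)),cv2.resize(b['img'][160:265,240:380],(320,240),interpolation=2)[:, :] if 0 else cv2.resize(b['img'][170:265,240:400],(480,240),interpolation=2)])[:,:,::-1])"
```

```text
clock: 6.23
tcp_pos: [431.8, -373.8, 108.8]
tcp_rot: [3.129, -0.753, -0.258]
wrist_force: [-0.9, 0.4, -0.5]
grip_width: -0.003
grasp_force: 0.0
t 6.23 q [-0.94  0.62  2.03  1.88  0.46 -0.87] tcp g [ -37.6 -128.9  108.8] Fg [-1.    0.09 -0.5 ] z g [ 0.684 -0.002 -0.73 ] y g [ 0.007 -1.     0.009] grip -0.0
```

View pics/w2.png

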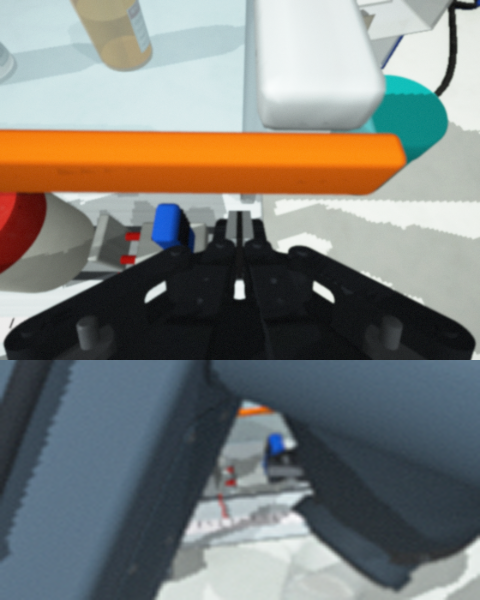

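The wrist view shows the tab at (168,225), with the closed fingers at (240,215) on its −y side and clear of the roof. Now a gentle push.

```bash
cat > s.py <<'E'
from go import *
F=[]
s=ctrl.get_state();print('t',round(s['clock'],2),'tcp g',w2g(s['tcp_pos']).round(2),'Fg',(G.T@s['wrist_force']).round(2))
E
python3 -m inch '[[[0,-0.008,0,0,0,0,0],[0,-0.016,0,0,0,0,0],[0,-0.024,0,0,0,0,0],[0,-0.032,0,0,0,0,0],[0,-0.04,0,0,0,0,0],[0,-0.044,0,0,0,0,0]]]'>/dev/null; python3 s.py
python3 -m inch '[[[0,-0.004,0,0,0,0,0],[0,-0.008,0,0,0,0,0],[0,-0.012,0,0,0,0,0],[0,-0.016,0,0,0,0,0]]]'>/dev/null; python3 s.py
python3 -m inch '[[[0,-0.004,0,0,0,0,0],[0,-0.008,0,0,0,0,0],[0,-0.012,0,0,0,0,0],[0,-0.016,0,0,0,0,0]]]'>/dev/null; python3 s.py
python3 -m inch '[[[0,-0.004,0,0,0,0,0],[0,-0.008,0,0,0,0,0],[0,-0.012,0,0,0,0,0],[0,-0.016,0,0,0,0,0]]]'>/dev/null; python3 s.py
```

```text
t 6.83 tcp g [ -39.46 -118.53  107.97] Fg [0.23 0.46 0.23]
t 7.17 tcp g [ -39.39 -114.72  107.81] Fg [-0.07  0.13  0.26]
t 7.5 tcp g [ -39.36 -111.64  107.89] Fg [-0.11 -8.58 -2.56]
t 7.83 tcp g [ -39.4  -108.02  107.87] Fg [ 0.2  -8.93 -1.16]
```

```bash

python3 -m inch '[[[0,-0.006,0,0,0,0,0],[0,-0.012,0,0,0,0,0],[0,-0.018,0,0,0,0,0],[0,-0.024,0,0,0,0,0],[0,-0.03,0,0,0,0,0],[0,-0.036,0,0,0,0,0],[0,-0.042,0,0,0,0,0],[0,-0.046,0,0,0,0,0]]]'>/dev/null; python3 s.py
python3 -m inch '[[[0,-0.003,0,0,0,0,0],[0,-0.006,0,0,0,0,0],[0,-0.009,0,0,0,0,0],[0,-0.012,0,0,0,0,0]]]'>/dev/null; python3 s.py
python3 -m inch '[[[0,-0.003,0,0,0,0,0],[0,-0.006,0,0,0,0,0],[0,-0.009,0,0,0,0,0],[0,-0.012,0,0,0,0,0]]]'>/dev/null; python3 s.py
python3 -m inch '[[[0,-0.003,0,0,0,0,0],[0,-0.006,0,0,0,0,0],[0,-0.009,0,0,0,0,0],[0,-0.012,0,0,0,0,0]]]'>/dev/null; python3 s.py
python3 -m inch '[[[0,-0.003,0,0,0,0,0],[0,-0.006,0,0,0,0,0],[0,-0.009,0,0,0,0,0],[0,-0.012,0,0,0,0,0]]]'>/dev/null; python3 s.py
```

```text
t 8.5 tcp g [-39.39 -96.46 107.86] Fg [-1.94 -8.17 -0.35]
t 8.83 tcp g [-39.39 -93.52 107.86] Fg [-1.41 -8.69 -0.65]
t 9.17 tcp g [-39.4  -90.52 107.84] Fg [-1.77 -9.2  -0.46]
t 9.5 tcp g [-39.4  -87.68 107.84] Fg [ -1.55 -10.46   0.23]
t 9.83 tcp g [-39.41 -84.66 107.82] Fg [ -1.61 -10.66  -0.15]
```

```bash
echo 'sys.exit(int(abs((G.T@s["wrist_force"])[1])>11.8))'>>s.py
(python3 -m inch '[[[0,-0.004,0,0,0,0,0],[0,-0.008,0,0,0,0,0],[0,-0.012,0,0,0,0,0],[0,-0.016,0,0,0,0,0],[0,-0.02,0,0,0,0,0],[0,-0.024,0,0,0,0,0],[0,-0.028,0,0,0,0,0],[0,-0.032,0,0,0,0,0]]]'>/dev/null; python3 s.py) &&
(python3 -m inch '[[[0,-0.003,0,0,0,0,0],[0,-0.006,0,0,0,0,0]]]'>/dev/null; python3 s.py) &&
(python3 -m inch '[[[0,-0.003,0,0,0,0,0],[0,-0.006,0,0,0,0,0]]]'>/dev/null; python3 s.py) &&
(python3 -m inch '[[[0,-0.003,0,0,0,0,0],[0,-0.006,0,0,0,0,0]]]'>/dev/null; python3 s.py) &&
(python3 -m inch '[[[0,-0.003,0,0,0,0,0],[0,-0.006,0,0,0,0,0]]]'>/dev/null; python3 s.py) &&
(python3 -m inch '[[[0,-0.003,0,0,0,0,0],[0,-0.006,0,0,0,0,0]]]'>/dev/null; python3 s.py) &&
(python3 -m inch '[[[0,-0.003,0,0,0,0,0],[0,-0.006,0,0,0,0,0]]]'>/dev/null; python3 s.py) &&
(python3 -m inch '[[[0,-0.003,0,0,0,0,0],[0,-0.006,0,0,0,0,0]]]'>/dev/null; python3 s.py) &&
(python3 -m inch '[[[0,-0.003,0,0,0,0,0],[0,-0.006,0,0,0,0,0]]]'>/dev/null; python3 s.py) &&
(python3 -m inch '[[[0,-0.003,0,0,0,0,0],[0,-0.006,0,0,0,0,0]]]'>/dev/null; python3 s.py) &&
(python3 -m inch '[[[0,-0.003,0,0,0,0,0],[0,-0.006,0,0,0,0,0]]]'>/dev/null; python3 s.py) &&
(python3 -m inch '[[[0,-0.003,0,0,0,0,0],[0,-0.006,0,0,0,0,0]]]'>/dev/null; python3 s.py)
```

```text
t 10.5 tcp g [-39.42 -76.64 107.81] Fg [-2.31 -9.75  0.84]
t 10.67 tcp g [-39.41 -75.13 107.81] Fg [ -2.69 -10.34   0.28]
t 10.83 tcp g [-39.42 -73.64 107.81] Fg [-2.35 -9.76  0.82]
t 11.0 tcp g [-39.43 -72.13 107.79] Fg [-2.02 -9.94  0.76]
t 11.17 tcp g [-39.4  -70.62 107.8 ] Fg [-2.34 -9.73  0.63]
t 11.33 tcp g [-39.41 -69.12 107.8 ] Fg [-2.6  -9.35  1.67]
t 11.5 tcp g [-39.42 -67.67 107.79] Fg [ -2.68 -11.3    1.64]
t 11.67 tcp g [-39.39 -66.3  107.82] Fg [ -3.22 -11.81   0.36]
```

```bash

python3 -m inch '[[[0,-0.002,0,0,0,0,0]]]'>/dev/null; python3 s.py
python3 -m inch '[[[0,-0.002,0,0,0,0,0]]]'>/dev/null; python3 s.py
python3 -m inch '[[[0,-0.002,0,0,0,0,0]]]'>/dev/null; python3 s.py
```

```text
t 11.75 tcp g [-39.41 -65.84 107.81] Fg [ -2.75 -12.78   1.42]
t 11.83 tcp g [-39.39 -65.4  107.81] Fg [ -3.06 -12.69   0.3 ]
t 11.92 tcp g [-39.42 -64.95 107.81] Fg [ -2.02 -13.09   1.39]
```

```bash

python3 -m inch '[[[0,-0.0025,0,0,0,0,0],[0,-0.0025,0,0,0,0,0]]]'>/dev/null; python3 s.py
python3 -m inch '[[[0,0.01,0,0,0,0,0],[0,0.03,0,0,0,0,0],[0,0.06,0,0,0,0,0],[0,0.06,0,0,0,0,0]]]'>/dev/null; python3 s.py
python3 -c "
from h import *
f=grab('wrist');a=grab('side')
cv2.imwrite('pics/w3.png',np.hstack([f['img'][100:,:], cv2.resize(a['img'][195:295,250:370],(384,320),interpolation=2)])[:, 100:900,::-1])"
```

```text
t 12.08 tcp g [-39.4  -64.36 107.81] Fg [ -3.15 -12.21   0.63]
t 12.42 tcp g [-39.34 -78.56 107.65] Fg [ 0.34 -0.84  0.18]
```

View pics/w3.png

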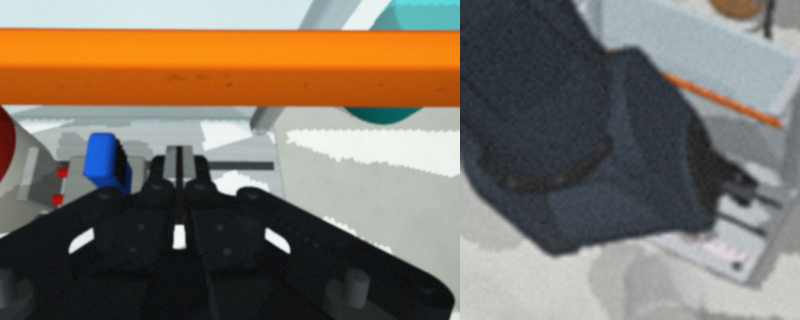

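The last pictures show the tab released and standing, with the jaw rods partly visible, so the clamp is still half-compressed. Backing out along the tool axis.

```bash
python3 -m inch '[[[0,0,-0.1,0,0,0,0],[0,0,-0.2,0,0,0,0],[0,0,-0.32,0,0,0,0],[0,0,-0.45,0,0,0,0],[0,0,-0.6,0,0,0,0],[0,0,-0.75,0,0,0,0],[0,0,-0.75,0,0,0,0]]]'; python3 - <<'E'
from go import *
st();b=grab('top');a=grab('side')
L=lean(43);L[:,:2]*=-1
rel(g2w((-124,85,290)),L);rel(g2w((-124,85,159.8)),L)
for u,v in((210,160),(222,185),(235,225),(244,255),(236,260),(228,225),(248,268)):print(u,v,px2w(b,u,v).round())
c=cv2.resize(b['img'][150:290,200:395,::-1],(800,574),interpolation=cv2.INTER_CUBIC);cv2.imwrite('pics/c4.png',c)
E
```

```text
clock: 13.1
tcp_pos: [318.8, -287.8, 248.5]
tcp_rot: [3.124, -0.752, -0.258]
wrist_force: [0.0, -1.3, 0.1]
grip_width: -0.001
grasp_force: 0.0
t 13.1 q [-1.06  0.11  2.31  1.32  0.52 -0.36] tcp g [-169.6  -76.6  248.5] Fg [ 0.37 -1.27  0.1 ] z g [ 0.684 -0.006 -0.73 ] y g [ 0.004 -1.     0.013] grip -0.0
rel [ 0.253  -0.6466 -0.014 ] [ 0.0036 -0.0017  0.0052]
rel [-0.1032 -0.6516  0.366 ] [ 0.0036 -0.0017  0.0052]
210 160 [168.  12. 802.]
222 185 [143.  12. 804.]
235 225 [112.  15. 802.]
244 255 [ 92.  17. 797.]
236 260 [ 91.  23. 796.]
228 225 [114.  19. 802.]
248 268 [ 83.  18. 796.]
```

View pics/c4.png

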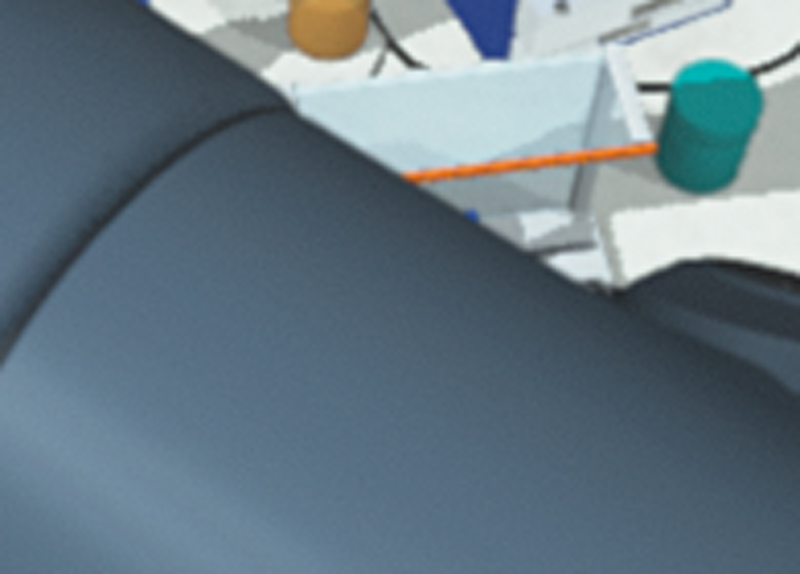

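```bash
python3 - <<'E'
from go import *
b=load('top');a=load('side')
for h in(280,300):
    for n,f,L in(('top',b,((213,152),(247,262))),('side',a,((243,133),(207,218)))):
        for u,v in L:
            w=px2w(f,u,v,h=h);print(h,n,w.round(),'g',w2g(w).round())
E
```

```text
280 top [607. -85. 280.] g [ 53. 197. 280.]
280 top [322. -53. 280.] g [-230.  151.  280.]
280 side [656. -46. 280.] g [ 90. 247. 280.]
280 side [339. -55. 280.] g [-214.  153.  280.]
300 top [590. -81. 300.] g [ 36. 195. 300.]
300 top [313. -50. 300.] g [-240.  151.  300.]
300 side [634. -55. 300.] g [ 71. 233. 300.]
300 side [324. -63. 300.] g [-225.  141.  300.]
```

```bash
python3 - <<'E'
from go import *
L=lean(20);L[:,:2]*=-1
rel(g2w((-125,40,310)),L);rel(g2w((-103.5,82,300)),L)
E
```

```text
rel [ 0.3033 -0.4658 -0.0741] [ 0.0046 -0.2572  0.0044]
rel [ 0.34  -0.634  0.013] [ 0.0046 -0.2572  0.0044]
```

```bash
python3 -m inch '[[[0.1,-0.1,-0.07,0,-0.06,0,0],[0.2,-0.2,-0.07,0,-0.12,0,0],[0.3,-0.3,-0.07,0,-0.18,0,0],[0.3,-0.4,-0.07,0,-0.24,0,0],[0.3,-0.47,-0.07,0,-0.257,0,0],[0.3,-0.47,-0.07,0,-0.257,0,0],[0.34,-0.57,0,0,-0.257,0,0],[0.34,-0.63,0.01,0,-0.257,0,0],[0.34,-0.63,0.01,0,-0.257,0,0],[0.34,-0.63,0.01,0,-0.257,0,0]]]'; python3 - <<'E'
from go import *
L=lean(20);L[:,:2]*=-1
st();rel(g2w((-103.5,82,172.4)),L)
E
```

```text
clock: 14.03
tcp_pos: [428.3, -149.4, 298.9]
tcp_rot: [3.136, -0.345, -0.266]
wrist_force: [-0.0, -0.5, 0.1]
grip_width: 0.002
grasp_force: 0.0
t 14.03 q [-0.46  0.07  2.05  0.1   0.68  1.31] tcp g [-101.7   86.2  298.9] Fg [ 0.13 -0.46  0.08] z g [ 0.338 -0.002 -0.941] y g [ 0.007 -1.     0.005] grip 0.0
rel [-0.178   0.0145  0.4739] [0.0014 0.0026 0.0051]
```

```bash
python3 -m inch '[[[-0.04,0,0.1,0,0,0,0],[-0.08,0,0.2,0,0,0,0],[-0.12,0,0.3,0,0,0,0],[-0.15,0,0.38,0,0,0,0],[-0.17,0,0.44,0,0,0,0],[-0.178,0.005,0.474,0,0,0,0],[-0.178,0.005,0.474,0,0,0,0]]]'>/dev/null; sed -i '$d' s.py; python3 s.py
python3 -m inch '[[[0,0.01,0,0,0,0,0],[0,0.02,0,0,0,0,0],[0,0.03,0,0,0,0,0],[0,0.04,0,0,0,0,0],[0,0.05,0,0,0,0,0],[0,0.06,0,0,0,0,0]]]'>/dev/null;python3 s.py
python3 -m inch '[[[0,0.01,0,0,0,0,0],[0,0.02,0,0,0,0,0],[0,0.03,0,0,0,0,0],[0,0.04,0,0,0,0,0]]]'>/dev/null;python3 s.py
```

```text
t 14.62 tcp g [-106.07   79.33  170.45] Fg [-0.67  0.08 -0.9 ]
t 15.12 tcp g [-105.36   63.57  173.65] Fg [-0.61  1.12  0.9 ]
t 15.45 tcp g [-105.48   53.67  173.29] Fg [ 1.49  1.54 -0.49]
```

```bash
python3 -m inch '[[[0,0.01,0,0,0,0,0],[0,0.02,0,0,0,0,0],[0,0.03,0,0,0,0,0],[0,0.04,0,0,0,0,0],[0,0.05,0,0,0,0,0],[0,0.06,0,0,0,0,0],[0,0.07,0,0,0,0,0],[0,0.08,0,0,0,0,0]]]'>/dev/null;python3 s.py
python3 -m inch '[[[0,0,0,0,0,0,0],[0,0,0,0,0,0,0]]]'>/dev/null;python3 s.py
python3 -c "
from h import *
f=grab('wrist');b=grab('top');a=grab('side')
cv2.imwrite('pics/w5.png',np.hstack([cv2.resize(f['img'],(420,315)), cv2.resize(a['img'][195:305,240:370],(372,315),interpolation=2)])[:, :,::-1])"; python3 s.py
```

```text
t 16.12 tcp g [-105.63   33.79  173.28] Fg [-0.59  4.13 -1.62]
t 16.28 tcp g [-105.52   33.8   173.36] Fg [-1.08  4.71 -0.92]
t 16.43 tcp g [-105.5    33.96  173.41] Fg [-1.11  3.68 -1.02]
```

View pics/w5.png

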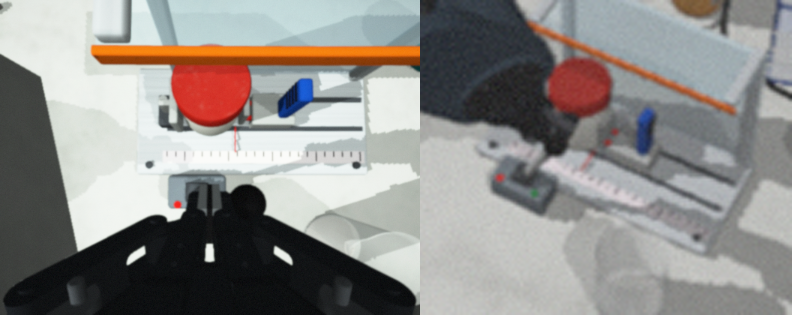

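The picture shows the fingers pressing the knob (245,198) over to the green side, and the jar upright against the anvil at (210,85). Holding for 2 s, then easing back slowly so the lever doesn't overshoot to red.

```bash
python3 -m inch '[[[0,0,0,0,0,0,0],[0,0,0,0,0,0,0],[0,0,0,0,0,0,0],[0,0,0,0,0,0,0],[0,0,0,0,0,0,0],[0,0,0,0,0,0,0],[0,0,0,0,0,0,0],[0,0,0,0,0,0,0],[0,0,0,0,0,0,0],[0,0,0,0,0,0,0]]]'>/dev/null;python3 s.py
python3 -m inch '[[[0,0,0,0,0,0,0],[0,0,0,0,0,0,0],[0,0,0,0,0,0,0],[0,0,0,0,0,0,0],[0,0,0,0,0,0,0],[0,0,0,0,0,0,0],[0,0,0,0,0,0,0],[0,0,0,0,0,0,0],[0,0,0,0,0,0,0],[0,0,0,0,0,0,0]]]'>/dev/null;python3 s.py
python3 -m inch '[[[0,-0.015,0,0,0,0,0],[0,-0.03,0,0,0,0,0],[0,-0.045,0,0,0,0,0],[0,-0.06,0,0,0,0,0],[0,-0.075,0,0,0,0,0],[0,-0.09,0,0,0,0,0],[0,-0.105,0,0,0,0,0],[0,-0.12,0,0,0,0,0],[0,-0.135,0,0,0,0,0],[0,-0.15,0,0,0,0,0]]]'>/dev/null;python3 s.py
python3 -m inch '[[[0,-0.015,0,0,0,0,0],[0,-0.03,0,0,0,0,0],[0,-0.045,0,0,0,0,0],[0,-0.055,0,0,0,0,0],[0,-0.055,0,0,0,0,0]]]'>/dev/null;python3 s.py
python3 -m inch '[[[0,0,-0.1,0,0,0,0],[0,0,-0.2,0,0,0,0],[0,0,-0.32,0,0,0,0],[0,0,-0.45,0,0,0,0],[0,0,-0.6,0,0,0,0],[0,0,-0.7,0,0,0,0],[0,0,-0.7,0,0,0,0]]]'; python3 - <<'E'
from go import *
st();f=grab('wrist');a=grab('side')
P=[(5,-44,90),(-83,45,120)]
print(w2px(f,[g2w(X) for X in P]).round(),w2px(a,[g2w(X) for X in P]).round())
cv2.imwrite('pics/w6.png',np.hstack([cv2.resize(f['img'],(420,315)), cv2.resize(a['img'][195:305,240:370],(372,315),interpolation=2)])[:, :,::-1])
E
```

```text
t 17.27 tcp g [-105.48   33.92  173.38] Fg [-1.54  4.5  -0.28]
t 18.1 tcp g [-105.44   33.9   173.41] Fg [-1.43  4.64 -0.55]
t 18.93 tcp g [-105.62   71.72  173.05] Fg [-0.45  0.2  -0.58]
t 19.35 tcp g [-105.62   85.57  173.  ] Fg [-0.4  -0.29 -0.32]
clock: 19.93
tcp_pos: [367.4, -132.5, 342.1]
tcp_rot: [3.131, -0.354, -0.268]
wrist_force: [0.9, 0.0, 0.6]
grip_width: 0.001
grasp_force: 0.0
t 19.93 q [-0.5  -0.12  2.13  0.1   0.79  1.28] tcp g [-164.9   86.   342.1] Fg [0.82 0.26 0.58] z g [ 0.347 -0.008 -0.938] y g [ 0.003 -1.     0.009] grip 0.0
[[386. 124.]
 [315. 193.]] [[319. 234.]
 [275. 237.]]
```

View pics/w6.png

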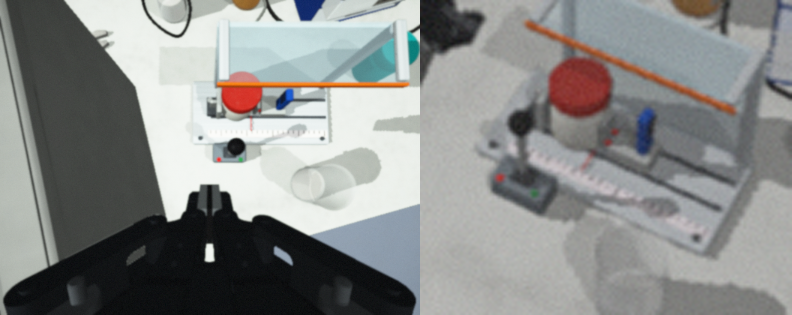

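The final view shows the lever upright, with the knob at full-frame (315,195) against (315,193) predicted. The jar is standing clamped, the beaker is where it was, and the robot is clear.

```bash
python3 -c "
from workcell import ctrl
print(ctrl.job_done())"
```

```text
the job is handed in; nothing more can be done
None
```

I handed the job in at about 20 s: the jar stands clamped against the anvil with the jaw face pressed back an estimated 4.3 mm (about 5 N, from push force and travel), and the lever was held on the green side for about 2 s and is back upright.

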